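Set up the sensor measuring chamber

ROBOT

A 7-joint arm with a two-finger parallel gripper is mounted at the origin on the work surface. World frame = base frame: x ahead of the robot, y to its left, z up, the work surface at z = 0. Lengths are in m, angles in degrees, forces in N, time in s.
With the tool pointing down it reaches from about 0.425 to 0.95 m from the base axis. Payload 16.7 kg.
Tool frame: the origin (TCP) lies midway between the tips of the shut fingers; the grasp point (between the pads) lies 19 mm behind it (arm.hold_point_z is the distance from the TCP to the grasp point, in m); z points along the fingers, y is the line along which they close (so a half turn about z gives the same grasp; the last joint's range is limited). The gripper opens to 94 mm and grips with 3 to 60 N. Pads are 16 mm wide; open, the fingers measure 119 mm over their backs; the gripper's body (75 mm by 177 mm) begins 78 mm behind the grasp point.
Start: joints at [63.971, 24.414, 4.234, 92.017, -1.954, 63.644, -3.845], TCP at [0.203, -0.644, 0.205] pointing down, gripper open.
Joint ranges: [-163.25, 163.25], [-28.42, 122.38], [-70.27, 78.77], [12.13, 141.07], [-58.53, 238.53], [9.26, 117.41], [-156.51, 156.51]. Speed limits (degrees/s): [108.29, 108.29, 136.94, 136.94, 172.46, 172.46, 172.46].

INTERFACE

Orientations are given as [roll, pitch, yaw] about the fixed x, y, z axes, in that order (R = Rz(yaw) Ry(pitch) Rx(roll)).
In Python, from plant import arm, cams gives the robot as it stands.
- The arm moves only by the tool arm_command, never from a script. Its argument "commands" is a list that holds one entry, the list of rows, each a list of 7 numbers: the finger opening in m, from 0 to 0.094, then the shift along the tool's x, y, z in m, then the turn, a rotation vector about the tool's x, y, z in units of 10 degrees (1.0 is 10 degrees). A call has 1 to 12 rows; each row shifts and turns the commanded pose from where the row before left it, along the tool's axes as they then stand; what a row does not reach is not made up. A row lasts 1/8 s, in which the tool goes at most 62.5 mm and 10.7 degrees, less where a joint would pass 70% of its speed; a pose out of reach is approached as far as the arm can. A call is refused whole if a number of a shift passes 0.0625 or a number of a turn 1, either way. A call with a gripper value outside its range is refused whole. The fingers move at their own pace and stop on an object; the grip force is fixed at half the most. Time passes only in rows, so rows that do not move let the fingers close. It gives the time, the measured TCP pose, the force, the opening and the grip force at its end, in the units of the state.
- arm.read_state(): the state, without advancing time (a new reading comes with each control period).
- cams.snapshot(name): name is "scene" or "top" or "wrist"; returns (picture, depth): 400x640x3 uint8, blue, green, red; 400x640 float32, m along the optical axis (not along the pixel's ray), 0 where there is no reading.
- cams.camera_info(name): a dict with "fovy" (degrees; the focal length in pixels is half the picture's height over the tangent of half this angle, whatever the lens; pixels are square), "cx", "cy" (the principal point, pixels), "rvec" (rotation vector, rad) and "tvec" (3), from world to camera coordinates, as OpenCV has them. Camera axes: x right, y down, z forward; pixel columns grow to the right and rows downward; lengths in m; the calibration is good to about 2 mm. The wrist camera is an equidistant fisheye: a pixel r from the principal point sees the ray r / f radians off the axis. A picture is of the moment at which its call begins: read the wrist's pose just before it. camera_info takes no time and is no camera call; for the wrist camera it gives the pose at the moment of the call.
- arm.sign_off(): hands the job in; it is judged then, once.
The state is a dict: "clock": time; "qpos": joint angles; "joint_velocities": joint speeds; "joint_torque": joint torques, N m; "tcp_pos": TCP position; "eef_rot": TCP orientation; "contact_force": force on the tool from outside, world axes, zero at the start; "wrist_torque": the same for the moment, N m; "width": finger opening in m; "grip_force": force on a finger pad.
Only numpy, scipy, OpenCV 4.12 (cv2) and the standard library are available. Lean on these libraries where they do the work, as an engineer would, in place of code of your own. Each camera call takes 0.05 s, during which the arm holds its last target. There are 200 camera calls.

TASK

Set up the gas-sensor measuring row. Stand the sample dish in the middle of the round steel chamber base, put the aluminium cover over it so that it sits flat and centred on the base, and lay the dark ring weight flat on top of the cover, around its knob. Stand the squat amber jar midway between the chamber base and the valve block, and the tall slim amber vial midway between the chamber base and the circuit board, both upright and in line with their neighbours; let go of everything, and leave the mouse and the mug where they are.

Things in the scene. Friction and masses are not known exactly. Their poses are not given: they have to be found in the camera images.
- chamber_base: fixed round steel disc, 130 mm across and 20 mm high, with a black seal ring (112 mm outside, 90 mm inside, flush) on its flat top and a short brass port on its rim that points along its +x, to about 20 mm beyond the rim. Origin at the centre of its underside, on the bench; z up; its y axis is the line of the row: the board and the valve block stand centred 215 mm (within 3 mm) from it, one on its +y and the other on its -y side, either way round
- board: fixed green circuit board on a black carrier, 70 x 55 mm, 16 mm high. Origin at the centre of its underside; long side along its x, z up
- valve: fixed aluminium valve block, 50 x 50 x 35 mm, with brass stubs on two sides (along its x, 14 mm long) and a black round handle on top (53 mm high overall). Origin at the centre of its underside, z up
- dish_center (a point): loose open round steel sample dish, 50 mm across, 30 mm high, with a reddish sample pill fixed in its bottom (top of the pill 11 mm below the rim); 70 g. Point at its centre, 15 mm above its underside; z up along its axis
- cover_knob (a point): loose aluminium cover: an upside-down round cup, 104 mm across outside, 96 mm inside, 60 mm high outside (room for 55 mm inside), open below, with a black knob on top, 18 mm across and 34 mm high, to lift it by; 300 g. Point at the middle of the knob, 17 mm above the cover's flat top and 77 mm above its lower rim; z up along its axis
- weight_center (a point): loose dark steel ring weight, 64 mm outside, 40 mm hole, 24 mm high, lying flat; 350 g. Point at the middle of its hole, 12 mm above its underside; z along its axis
- jar_center (a point): loose squat amber glass jar with black screw cap, straight-sided, 50 mm across (cap 48), 40 mm high with its 14 mm cap, closed, standing; 90 g. Point at its centre, 20 mm above its underside; z up
- vial_center (a point): loose tall slim amber glass vial with black screw cap, straight-sided, 36 mm across (cap 34), 80 mm high with its 18 mm cap, closed, standing; 90 g. Point at its centre, 40 mm above its underside; z up
- mouse_center (a point): bystander: black computer mouse, 105 x 60 x 31 mm, long side along its x, beside the left end of the row (seen from the robot). Point at its middle, 16 mm above the bench
- mug_center (a point): bystander: white ceramic mug, 76 mm across, 85 mm high, handle towards its +y, beside the right end of the row. Point at its middle, 42 mm above its underside
Mind the look-alikes: they are no part of the job. What is shaped like the part that bears jar_center but green is not meant.

How it is judged (in metres and radians):
At the end, for the whole second after the job is handed in: Flat and upright at rest (5 mm in height, 0.12 rad): dish on base within 15 mm of centre, cover over it within 12 mm, weight on cover within 14 mm of the knob; jar within 125 mm of base and valve centres, vial of base and board, both within 16 mm of the base's y axis; mouse, mug unmoved (z of dish_center in the frame of chamber_base between 0.03 and 0.04 m and angle between each of dish_center, cover_knob, weight_center, jar_center, vial_center's own z axis and vertical below 0.12 rad and horizontal distance between dish_center and chamber_base below 0.015 m and z of cover_knob in the frame of chamber_base between 0.092 and 0.102 m and horizontal distance between cover_knob and chamber_base below 0.012 m and z of weight_center in the frame of chamber_base between 0.087 and 0.097 m and horizontal distance between weight_center and cover_knob below 0.014 m and z of jar_center in the frame of chamber_base between 0.015 and 0.025 m and horizontal distance between each of jar_center, vial_center and chamber_base below 0.125 m and horizontal distance between jar_center and valve below 0.125 m and x of jar_center in the frame of chamber_base between -0.016 and 0.016 m and z of vial_center in the frame of chamber_base between 0.035 and 0.045 m and horizontal distance between vial_center and board below 0.125 m and x of vial_center in the frame of chamber_base between -0.016 and 0.016 m and linear speed of each of dish, cover, weight, jar, vial below 0.02 m/s); the robot touches nothing.
It fails at once if the mouse was moved by more than 15 mm (distance of mouse_center from where it was at the start of the episode above 0.015 m).
It fails at once if the mug was moved by more than 15 mm (distance of mug_center from where it was at the start of the episode above 0.015 m).
It also fails if it takes over 128 s, if anything falls off the work surface, if the arm or the gripper's body presses on something with over 40 N, if the wrist force passes 120 N, or if a joint passes its speed limit or range.

## Working session

There is one attempt and no reset: what is moved stays moved. The work goes in short steps, Python scripts to look and compute and a tool call to move; the robot and the scene stay as the last step left them, time stands still between calls to the robot, and variables do not carry over. Pictures are saved under pics/ and viewed, at most 14 in all, crops included, and the job is handed in when it is done.

Besides the shell and the picture viewer there is one more tool, called after "Call:" in YAML: its name, and indented under it one key for each argument. arm_command: Moves the arm, as the interface text tells. Its arguments: {"type":"object","properties":{"commands":{"type":"array","items":{"type":"array","items":{"type":"array","items":{"type":"number"}}}}},"required":["commands"]}

```bash
mkdir -p pics; ls; cat > h.py <<'E'
import numpy as np,cv2
from plant import arm,cams
def snap(n,save=None):
    i=cams.camera_info(n);p,d=cams.snapshot(n)
    if save: cv2.imwrite('pics/'+save,p)
    return p,d,i
def cloud(d,i):
    h,w=d.shape;f=h/2/np.tan(np.radians(i['fovy']/2))
    u,v=np.meshgrid(np.arange(w),np.arange(h))
    c=np.stack([(u-i['cx'])/f*d,(v-i['cy'])/f*d,d],-1)
    R=cv2.Rodrigues(np.array(i['rvec'],float))[0];t=np.array(i['tvec'],float).ravel()
    return (c-t)@R
E
python3 - <<'E'
from h import *
for n in('scene','top'):
    p,d,i=snap(n,n+'.png');P=cloud(d,i);np.savez(n,p=p,d=d,P=P);print(n,i['fovy'])
print(arm.read_state(), arm.hold_point_z)
E
```

```text
pics
scene 55.94655831077833
top 42.29323369395415
{'clock': 0.1, 'qpos': array([63.97024939, 24.44415493,  4.23288182, 92.04621735, -1.95372522,
       63.64202281, -3.84577544]), 'joint_velocities': array([-0.01983135, -0.04863787, -0.07366387, -0.10742156, -0.00158469,
        0.01971869,  0.12483965]), 'joint_torque': array([ 7.79631810e-03, -9.37474108e+01,  3.67650837e+00, -4.55041730e+01,
       -4.87345783e-02,  1.68882182e-02,  5.72214822e-05]), 'tcp_pos': array([ 0.20242441, -0.64355313,  0.20488679]), 'eef_rot': array([-1.79939974e+02,  4.67660635e-03,  1.74597890e+01]), 'contact_force': array([0.80001646, 1.09627359, 0.87818507]), 'wrist_torque': array([0.04205421, 0.03846568, 0.01121402]), 'grip_force': 0.0, 'width': 0.0939763290744101} 0.0188
```

View pics/scene.png

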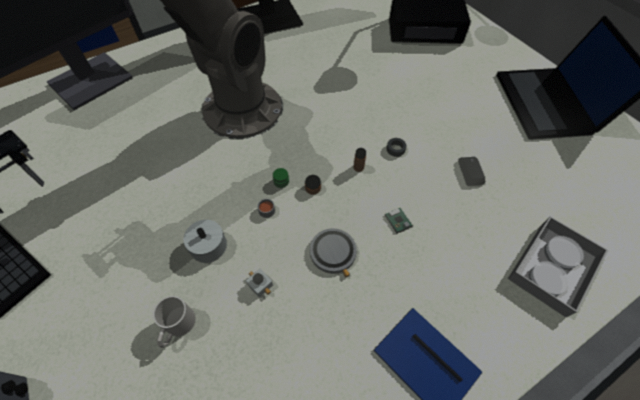

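View pics/top.png

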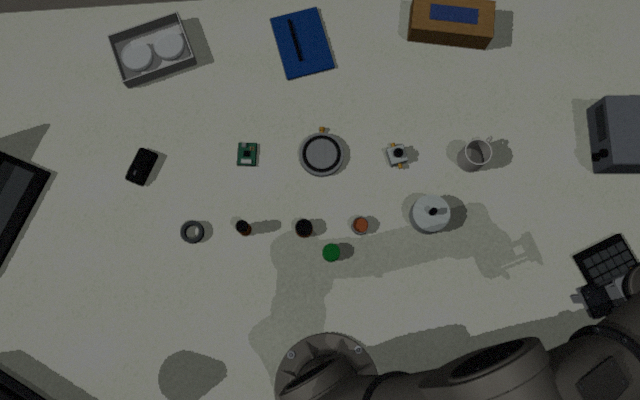

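The top view shows ring weight (192,232), vial (244,228), dark amber jar (304,228), green jar look-alike (331,252), dish with red pill (360,226), cover (431,212), base (322,154), board (247,154), valve (397,154), mouse (142,166) and mug (477,152). The jar could be (304,228) or (331,252). I choose (304,228), since the other is green. The crop below checks that.

```bash
python3 - <<'E'
from h import *
z=np.load('top.npz');P=z['P'];p=z['p']
cv2.imwrite('pics/crop.png',cv2.resize(p[130:275,120:500],None,fx=2,fy=2,interpolation=cv2.INTER_CUBIC))
print('bench z',np.median(P[180:200,200:280,2]))
for n,u,v,r,lo,hi in [('weight',192,232,18,.018,.03),('vial',244,228,20,.072,.09),('jar',304,228,18,.033,.05),('green',331,252,15,.033,.05),('dish',360,226,16,.022,.04),('cover',431,212,32,.054,.07),('knob',431,212,25,.085,.11),('base',322,154,32,.015,.026),('board',247,154,20,.01,.03),('valve',397,154,15,.03,.07),('handle',397,154,15,.046,.07),('mouse',142,166,28,.01,.05),('mug',477,152,28,.075,.1)]:
    Q=P[v-r:v+r+1,u-r:u+r+1].reshape(-1,3);Q=Q[(Q[:,2]>lo)&(Q[:,2]<hi)]
    if len(Q)<3: print(n,len(Q));continue
    c,rad=cv2.minEnclosingCircle(Q[:,:2].astype(np.float32));b=cv2.minAreaRect((Q[:,:2]*1000).astype(np.float32))
    print(n,len(Q),'circ',np.round(c,4),round(rad,4),'mean',Q.mean(0).round(4),'rect',np.round(b[0],0),np.round(b[1],0),round(b[2],1))
# brass port: yellowish
b=p.astype(int)
for n,(u,v,r) in {'port':(323,130,8)}.items():
    W=b[v-r:v+r,u-r:u+r];m=(W[...,2]-W[...,0])>40;print(n,m.sum(),P[v-r:v+r,u-r:u+r][m].mean(0))
E
```

```text
bench z 0.00048031444654877953
weight 252 circ [0.4427 0.3456] 0.0324 mean [0.4418 0.3452 0.0242] rect [441. 346.] [62. 61.] 87.1
vial 126 circ [0.4387 0.1974] 0.0169 mean [0.4384 0.1975 0.0801] rect [439. 198.] [33. 30.] 41.6
jar 234 circ [0.4293 0.0328] 0.0244 mean [0.429  0.0324 0.0408] rect [429.  32.] [45. 47.] 82.9
green 232 circ [ 0.356  -0.0386] 0.024 mean [ 0.3556 -0.0386  0.0404] rect [356. -38.] [45. 45.] 39.9
dish 115 circ [ 0.4268 -0.1264] 0.0256 mean [ 0.4278 -0.1267  0.0271] rect [ 426. -127.] [48. 49.] 37.7
cover 1054 circ [ 0.4413 -0.3198] 0.0529 mean [ 0.4403 -0.3193  0.0611] rect [ 441. -319.] [103. 102.] 84.5
knob 38 circ [ 0.4414 -0.3197] 0.0091 mean [ 0.4405 -0.3192  0.0939] rect [ 441. -319.] [16. 15.] 88.4
base 1391 circ [ 0.6511 -0.0339] 0.0743 mean [ 0.6414 -0.0332  0.0212] rect [642. -33.] [129. 128.] 38.3
board 260 circ [0.6592 0.1687] 0.049 mean [0.6591 0.1823 0.014 ] rect [658. 166.] [86. 68.] 85.9
valve 295 circ [ 0.6204 -0.2487] 0.0333 mean [ 0.6193 -0.2475  0.0407] rect [ 624. -248.] [59. 50.] 10.7
handle 79 circ [ 0.6206 -0.2488] 0.014 mean [ 0.6203 -0.2484  0.0542] rect [ 621. -248.] [26. 25.] 1.0
mouse 734 circ [0.6508 0.4823] 0.0817 mean [0.6399 0.4839 0.0264] rect [638. 485.] [119. 145.] 19.2
mug 195 circ [ 0.6038 -0.4658] 0.0448 mean [ 0.5988 -0.4641  0.0836] rect [ 597. -463.] [76. 75.] 86.4
port 21 [ 0.7172826  -0.04046162  0.01830243]
```

View pics/crop.png

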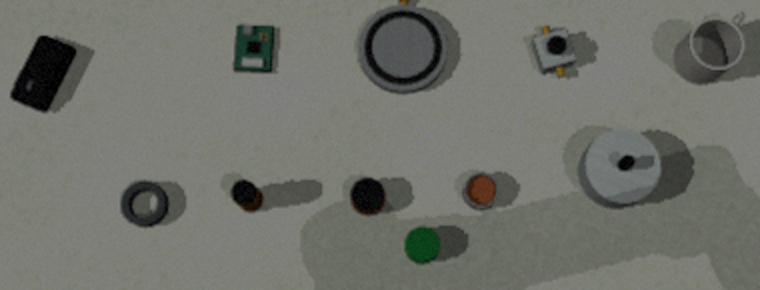

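The crop confirms the amber jar at (304,228). The green jar at (331,252) is left alone. The row axis is about 5° off world y, so I'll use tool yaw 85, which closes the fingers across the row. First I turn the wrist.

```bash
cat >> h.py <<'E'
from scipy.spatial.transform import Rotation as Ro
def go(x,y,z,yaw=85):
    s=arm.read_state();R=Ro.from_euler('xyz',s['eef_rot'],degrees=True)
    d=R.inv().apply(np.array([x,y,z])-s['tcp_pos'])
    w=(R.inv()*Ro.from_euler('xyz',[180,0,yaw],degrees=True)).as_rotvec(degrees=True)/10
    print('shift tool mm',(d*1000).round(1),'turn',w.round(2),'yaw',s['eef_rot'].round(1),'q',s['qpos'].round(0),'t',round(s['clock'],2))
E
echo ok
```

```text
ok
```

Call:
arm_command:
  commands:
    - [[0.094,0,0,0,0,0,-0.965],[0.094,0,0,0,0,0,-0.965],[0.094,0,0,0,0,0,-0.965],[0.094,0,0,0,0,0,-0.965],[0.094,0,0,0,0,0,-0.965],[0.094,0,0,0,0,0,-0.965],[0.094,0,0,0,0,0,-0.965],[0.094,0,0,0,0,0,0]]

```text
clock: 1.1
tcp_pos: [0.2023, -0.6437, 0.2051]
eef_rot: [-180.0, -0.0, 85.0]
contact_force: [0.1, -0.2, 0.4]
width: 0.094
grip_force: 0.0
```

```bash
python3 -c "
from h import *
go(.427,-.127,.15)"
```

```text
shift tool mm [534.4 178.4  55.5] turn [-0. -0. -0.] yaw [-180.   -0.   85.] q [74. 25. -9. 91.  4. 64. 59.] t 1.1
```

Call:
arm_command:
  commands:
    - [[0.094,0.046,0.0162,0,0,0,0],[0.094,0.046,0.0162,0,0,0,0],[0.094,0.046,0.0162,0,0,0,0],[0.094,0.046,0.0162,0,0,0,0],[0.094,0.046,0.0162,0,0,0,0],[0.094,0.046,0.0162,0,0,0,0],[0.094,0.046,0.0162,0,0,0,0],[0.094,0.046,0.0162,0,0,0,0],[0.094,0.046,0.0162,0,0,0,0],[0.094,0.046,0.0162,0,0,0,0],[0.094,0.046,0.0162,0,0,0,0],[0.094,0,0,0,0,0,0]]

```text
clock: 2.6
tcp_pos: [0.4253, -0.1522, 0.2057]
eef_rot: [180.0, -0.0, 85.0]
contact_force: [-0.4, -1.0, -0.2]
width: 0.0942
grip_force: 0.0
```

```bash
python3 -c "
from h import *
go(.427,-.127,.15)
p,d,i=snap('wrist','w1.png');print(i)"
```

```text
shift tool mm [25.2 -0.5 55.7] turn [ 0. -0.  0.] yaw [180.  -0.  85.] q [ 41.   5. -30. 118.   3.  58.   4.] t 2.6
{'fovy': 65.70646984690485, 'cx': 318.97824182562925, 'cy': 199.37348292389686, 'rvec': array([-2.84842544,  0.12458939,  0.01774254]), 'tvec': array([-0.43780613, -0.13918571,  0.36048912])}
```

View pics/w1.png

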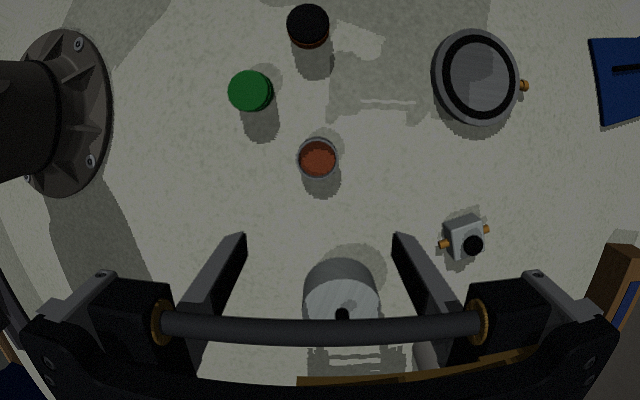

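The wrist view shows the dish at (318,157), jar at (307,25), green jar (250,92), base (478,76) and valve (463,238). This agrees with the top view. I go down on the dish.

Call:
arm_command:
  commands:
    - [[0.094,0.0126,0,0.03,0,0,0],[0.094,0.0126,0,0.03,0,0,0],[0.094,0,0,0.04,0,0,0],[0.094,0,0,0.04,0,0,0],[0.094,0,0,0.03,0,0,0],[0.094,0,0,0.02,0,0,0],[0.094,0,0,0.01,0,0,0],[0.094,0,0,0,0,0,0],[0.03,0,0,0,0,0,0],[0.03,0,0,0,0,0,0],[0.03,0,0,0,0,0,0],[0.03,0,0,0,0,0,0]]

```text
clock: 4.15
tcp_pos: [0.4264, -0.1303, 0.0057]
eef_rot: [180.0, 0.0, 85.0]
contact_force: [-0.4, -0.6, 0.9]
width: 0.0575
grip_force: 0.0
```

Call:
arm_command:
  commands:
    - [[0.03,0,0,0,0,0,0],[0.03,0,0,0,0,0,0],[0.03,0,0,0,0,0,0],[0.03,0,0,-0.03,0,0,0],[0.03,0,0,-0.03,0,0,0],[0.03,0,0,0,0,0,0]]

```text
clock: 4.9
tcp_pos: [0.4274, -0.1306, 0.0671]
eef_rot: [179.8, 0.1, 85.0]
contact_force: [0.6, -0.6, -1.5]
width: 0.0489
grip_force: 29.9
```

```bash
python3 -c "
from h import *
go(.642,-.033,.065)"
```

```text
shift tool mm [115.9 205.2   2.6] turn [ 0.02  0.01 -0.  ] yaw [1.798e+02 1.000e-01 8.500e+01] q [ 36.  17. -30. 126.  13.  40.  -9.] t 4.9
```

Call:
arm_command:
  commands:
    - [[0.03,0.016,0.0293,0,0,0,0],[0.03,0.016,0.0293,0,0,0,0],[0.03,0.016,0.0293,0,0,0,0],[0.03,0.016,0.0293,0,0,0,0],[0.03,0.016,0.0293,0,0,0,0],[0.03,0.016,0.0293,0,0,0,0],[0.03,0.016,0.0293,0,0,0,0],[0.03,0,0,0,0,0,0],[0.03,0,0,0.018,0,0,0],[0.03,0,0,0.014,0,0,0],[0.03,0,0,0.006,0,0,0],[0.03,0,0,0,0,0,0]]

```text
clock: 6.4
tcp_pos: [0.6398, -0.0367, 0.0269]
eef_rot: [-179.9, 0.0, 85.0]
contact_force: [0.2, -0.0, -0.2]
width: 0.0486
grip_force: 29.9
```

```bash
python3 -c "
from h import *
go(.642,-.037,.026)"
```

```text
shift tool mm [-0.1  2.2  0.9] turn [-0.01  0.   -0.  ] yaw [-179.9    0.    85. ] q [ 18.  35. -27. 103.  21.  47. -25.] t 6.4
```

Call:
arm_command:
  commands:
    - [[0.03,0,0.002,0.001,0,0,0],[0.03,0,0,0,0,0,0],[0.07,0,0,0,0,0,0],[0.07,0,0,0,0,0,0],[0.07,0,0,0,0,0,0],[0.07,0,0,0,0,0,0],[0.07,0,0,-0.03,0,0,0],[0.094,0,0,-0.03,0,0,0],[0.094,0,0,-0.03,0,0,0],[0.094,0,0,0,0,0,0]]

```text
clock: 7.65
tcp_pos: [0.6437, -0.0365, 0.1189]
eef_rot: [179.8, -0.0, 85.0]
contact_force: [0.4, -0.4, -1.2]
width: 0.0936
grip_force: 0.0
```

```bash
python3 -c "
from h import *
go(.429,.031,.005)"
```

```text
shift tool mm [  48.6 -220.2  113.1] turn [ 0.02 -0.    0.  ] yaw [179.8  -0.   85. ] q [ 20.  29. -30.  99.  17.  56. -21.] t 7.65
```

Call:
arm_command:
  commands:
    - [[0.094,0.008,-0.0367,0,0,0,0],[0.094,0.009,-0.0367,0,0,0,0],[0.094,0.009,-0.0367,0,0,0,0],[0.094,0.009,-0.0367,0,0,0,0],[0.094,0.008,-0.0367,0,0,0,0],[0.094,0.008,-0.0367,0,0,0,0],[0.094,0,0,0,0,0,0],[0.094,0,0,0.04,0,0,0],[0.094,0,0,0.035,0,0,0],[0.094,0,0,0.025,0,0,0],[0.094,0,0,0.012,0,0,0],[0.094,0,0,0,0,0,0]]

```text
clock: 9.15
tcp_pos: [0.4272, 0.0334, 0.004]
eef_rot: [-179.9, -0.0, 85.0]
contact_force: [0.1, -0.4, 1.2]
width: 0.0941
grip_force: 0.0
```

Call:
arm_command:
  commands:
    - [[0.03,0,0,0,0,0,0],[0.03,0,0,0,0,0,0],[0.03,0,0,0,0,0,0],[0.03,0,0,0,0,0,0],[0.03,0,0,0,0,0,0],[0.03,0,0,0,0,0,0],[0.03,0,0,0,0,0,0],[0.03,0,0,0,0,0,0]]

```text
clock: 10.15
tcp_pos: [0.4275, 0.0333, 0.0046]
eef_rot: [180.0, 0.0, 85.0]
contact_force: [-0.8, -0.4, 5.9]
width: 0.0495
grip_force: 30.0
```

```bash
python3 -c "
from h import *
go(.631,-.141,.08)"
```

```text
shift tool mm [-155.9  217.9  -75.3] turn [0. 0. 0.] yaw [180.   0.  85.] q [ 14.  23. -31. 130.  22.  32. -39.] t 10.15
```

Call:
arm_command:
  commands:
    - [[0.03,0,0,-0.04,0,0,0],[0.03,0,0,-0.035,0,0,0],[0.03,-0.026,0.0363,0,0,0,0],[0.03,-0.026,0.0363,0,0,0,0],[0.03,-0.026,0.0363,0,0,0,0],[0.03,-0.026,0.0363,0,0,0,0],[0.03,-0.026,0.0363,0,0,0,0],[0.03,-0.026,0.0363,0,0,0,0],[0.03,0,0,0,0,0,0],[0.03,0,0,0,0,0,0]]

```text
clock: 11.4
tcp_pos: [0.6302, -0.1404, 0.0789]
eef_rot: [-179.9, -0.0, 85.0]
contact_force: [-0.3, 0.3, -1.0]
width: 0.0496
grip_force: 30.0
```

```bash
python3 -c "
from h import *
go(.631,-.141,.005)"
```

```text
shift tool mm [-0.6  1.  73.9] turn [-0.01 -0.    0.  ] yaw [-179.9   -0.    85. ] q [ 28.  32. -28. 100.  18.  52. -13.] t 11.4
```

Call:
arm_command:
  commands:
    - [[0.03,0,0.001,0.03,0,0,0],[0.03,0,0,0.026,0,0,0],[0.03,0,0,0.013,0,0,0],[0.03,0,0,0.005,0,0,0],[0.03,0,0,0,0,0,0],[0.07,0,0,0,0,0,0],[0.07,0,0,0,0,0,0],[0.07,0,0,0,0,0,0],[0.07,0,0,0,0,0,0],[0.07,0,0,-0.04,0,0,0],[0.094,0,0,-0.05,0,0,0],[0.094,0,0,-0.05,0,0,0]]

```text
clock: 12.9
tcp_pos: [0.6315, -0.141, 0.147]
eef_rot: [-180.0, -0.0, 85.0]
contact_force: [1.3, -1.0, 1.1]
width: 0.0871
grip_force: 0.0
```

```bash
python3 -c "
from h import *
go(.4387,.1974,.15)"
```

```text
shift tool mm [ 320.4 -221.5   -2.9] turn [-0. -0.  0.] yaw [-180.   -0.   85.] q [ 29.  28. -30.  97.  16.  59. -11.] t 12.9
```

Call:
arm_command:
  commands:
    - [[0.094,0.0356,-0.0246,0,0,0,0],[0.094,0.0356,-0.0246,0,0,0,0],[0.094,0.0356,-0.0246,0,0,0,0],[0.094,0.0356,-0.0246,0,0,0,0],[0.094,0.0356,-0.0246,0,0,0,0],[0.094,0.0356,-0.0246,0,0,0,0],[0.094,0.0356,-0.0246,0,0,0,0],[0.094,0.0356,-0.0246,0,0,0,0],[0.094,0.0356,-0.0246,0,0,0,0],[0.094,0,0,0,0,0,0],[0.094,0,0,0,0,0,0]]

```text
clock: 14.28
tcp_pos: [0.4394, 0.1969, 0.1455]
eef_rot: [180.0, 0.0, 85.0]
contact_force: [0.8, 0.7, -0.4]
width: 0.0939
grip_force: 0.0
```

```bash
python3 -c "
from h import *
go(.4387,.1974,.028)
snap('wrist','w2.png')"
```

```text
shift tool mm [  0.5  -0.8 117.5] turn [0. 0. 0.] yaw [180.   0.  85.] q [  5.  14. -41. 118.  12.  52. -48.] t 14.28
```

View pics/w2.png

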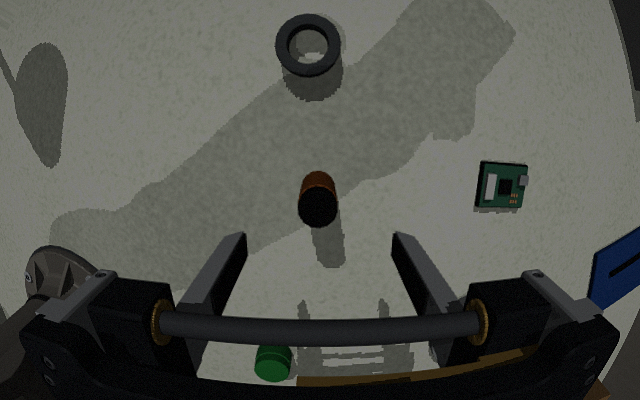

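The vial's cap at (318,205) lies between the fingers, and the ring at (308,45) is well clear. I grasp the vial.

Call:
arm_command:
  commands:
    - [[0.094,0,0,0.04,0,0,0],[0.094,0,0,0.04,0,0,0],[0.094,0,0,0.027,0,0,0],[0.094,0,0,0.01,0,0,0],[0.094,0,0,0,0,0,0],[0.02,0,0,0,0,0,0],[0.02,0,0,0,0,0,0],[0.02,0,0,0,0,0,0],[0.02,0,0,0,0,0,0],[0.02,0,0,0,0,0,0],[0.02,0,0,0,0,0,0],[0.02,0,0,0,0,0,0]]

```text
clock: 15.82
tcp_pos: [0.439, 0.1973, 0.0285]
eef_rot: [-180.0, 0.0, 85.0]
contact_force: [0.5, -1.0, 1.0]
width: 0.0354
grip_force: 30.0
```

Call:
arm_command:
  commands:
    - [[0.02,0,0,0,0,0,0],[0.02,0,0,0,0,0,0],[0.02,0,0,-0.03,0,0,0],[0.02,0,0,-0.03,0,0,0],[0.02,0,0,0,0,0,0]]

```text
clock: 16.45
tcp_pos: [0.4402, 0.1978, 0.0902]
eef_rot: [179.8, -0.1, 85.0]
contact_force: [0.7, -0.9, -0.4]
width: 0.0352
grip_force: 30.0
```

```bash
python3 -c "
from h import *
go(.6515,.0745,.03)"
```

```text
shift tool mm [-104.4  221.1   60.7] turn [ 0.02 -0.01 -0.  ] yaw [ 1.798e+02 -1.000e-01  8.500e+01] q [  2.  19. -40. 121.  17.  46. -53.] t 16.45
```

Call:
arm_command:
  commands:
    - [[0.02,-0.0174,0.0367,0,0,0,0],[0.02,-0.0174,0.0367,0,0,0,0],[0.02,-0.0174,0.0367,0,0,0,0],[0.02,-0.0174,0.0367,0,0,0,0],[0.02,-0.0174,0.0367,0,0,0,0],[0.02,-0.0174,0.0367,0,0,0,0],[0.02,0,0,0,0,0,0],[0.02,0,0,0,0,0,0]]

```text
clock: 17.45
tcp_pos: [0.6485, 0.0745, 0.0873]
eef_rot: [-179.9, 0.0, 85.0]
contact_force: [-0.3, 0.5, -1.0]
width: 0.0356
grip_force: 30.0
```

```bash
python3 -c "
from h import *
go(.6515,.0745,.0292)"
```

```text
shift tool mm [ 0.2  3.1 58.1] turn [-0.01  0.    0.  ] yaw [-179.9    0.    85. ] q [ 12.  33. -33.  99.  21.  55. -34.] t 17.45
```

Call:
arm_command:
  commands:
    - [[0.02,0,0.002,0.03,0,0,0],[0.02,0,0,0.018,0,0,0],[0.02,0,0,0.008,0,0,0],[0.02,0,0,0.002,0,0,0],[0.02,0,0,0,0,0,0],[0.06,0,0,0,0,0,0],[0.06,0,0,0,0,0,0],[0.06,0,0,0,0,0,0],[0.06,0,0,0,0,0,0],[0.06,0,0,-0.04,0,0,0],[0.08,0,0,-0.05,0,0,0],[0.08,0,0,-0.04,0,0,0]]

```text
clock: 18.95
tcp_pos: [0.6515, 0.0742, 0.1625]
eef_rot: [180.0, -0.0, 85.0]
contact_force: [0.6, -0.3, 0.1]
width: 0.0766
grip_force: 0.0
```

```bash
python3 -c "
from h import *
go(.441,-.3195,.15)"
```

```text
shift tool mm [-410.5 -175.6   12.2] turn [ 0. -0.  0.] yaw [180.  -0.  85.] q [ 13.  29. -35.  95.  18.  62. -32.] t 18.95
```

Call:
arm_command:
  commands:
    - [[0.06,-0.0373,-0.016,0,0,0,0],[0.06,-0.0373,-0.016,0,0,0,0],[0.06,-0.0373,-0.016,0,0,0,0],[0.06,-0.0373,-0.016,0,0,0,0],[0.06,-0.0373,-0.016,0,0,0,0],[0.06,-0.0373,-0.016,0,0,0,0],[0.06,-0.0373,-0.016,0,0,0,0],[0.06,-0.0373,-0.016,0,0,0,0],[0.06,-0.0373,-0.016,0,0,0,0],[0.06,-0.0373,-0.016,0,0,0,0],[0.06,-0.0373,-0.016,0,0,0,0],[0.06,0,0,0,0,0,0]]

```text
clock: 20.45
tcp_pos: [0.4385, -0.3221, 0.1604]
eef_rot: [-180.0, 0.0, 84.7]
contact_force: [-0.5, -0.1, -0.1]
width: 0.06
grip_force: 0.0
```

```bash
python3 - <<'E'
from h import *
go(.441,-.3195,.064)
p,d,i=snap('top','top2.png');P=cloud(d,i)
for n,u,v,r,lo,hi in [('dish',322,154,30,.04,.06),('jar',359,154,16,.033,.06),('vial',286,148,18,.072,.095),('board',247,154,16,.010,.03),('valve',397,154,18,.046,.07)]:
    Q=P[v-r:v+r+1,u-r:u+r+1].reshape(-1,3);Q=Q[(Q[:,2]>lo)&(Q[:,2]<hi)]
    if len(Q)<3: print(n,len(Q));continue
    c,rad=cv2.minEnclosingCircle(Q[:,:2].astype(np.float32));b=cv2.minAreaRect((Q[:,:2]*1000).astype(np.float32))
    print(n,len(Q),'circ',np.round(c,4),round(rad,4),'mean',Q.mean(0).round(4),'rect',np.round(b[0],0),np.round(b[1],0))
cv2.imwrite('pics/top2c.png',cv2.resize(p[110:260,200:500],None,fx=2.5,fy=2.5))
E
```

```text
shift tool mm [ 2.9  2.3 96.4] turn [-0.    0.   -0.03] yaw [-180.     0.    84.7] q [ 54.  17. -29. 110.  10.  55.  15.] t 20.45
dish 187 circ [ 0.641 -0.066] 0.0564 mean [ 0.6439 -0.0362  0.0453] rect [641. -66.] [111.  49.]
jar 221 circ [ 0.6329 -0.1413] 0.0242 mean [ 0.6322 -0.141   0.0408] rect [ 632. -141.] [46. 46.]
vial 119 circ [0.6524 0.0753] 0.0173 mean [0.6512 0.0748 0.0804] rect [653.  76.] [33. 33.]
board 288 circ [0.6639 0.1718] 0.0528 mean [0.66   0.1828 0.0138] rect [664. 173.] [71. 80.]
valve 78 circ [ 0.6214 -0.2487] 0.0146 mean [ 0.6206 -0.2487  0.0532] rect [ 621. -250.] [26. 27.]
```

View pics/top2c.png

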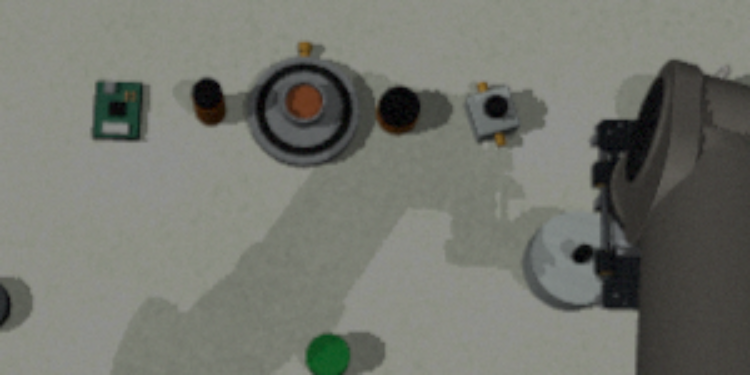

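Board, vial (208,100), base with the dish centred (303,100), jar (400,108) and valve form a neat line. The knob is at (583,253). I grip it now.

Call:
arm_command:
  commands:
    - [[0.06,0.003,0.0023,0.03,0,0,-0.03],[0.06,0,0,0.03,0,0,0],[0.06,0,0,0.02,0,0,0],[0.06,0,0,0.01,0,0,0],[0.06,0,0,0.005,0,0,0],[0.06,0,0,0,0,0,0],[0.005,0,0,0,0,0,0],[0.005,0,0,0,0,0,0],[0.005,0,0,0,0,0,0],[0.005,0,0,0,0,0,0],[0.005,0,0,0,0,0,0],[0.005,0,0,0,0,0,0]]

```text
clock: 22.0
tcp_pos: [0.4426, -0.3166, 0.0654]
eef_rot: [-180.0, -0.0, 85.3]
contact_force: [-3.1, -0.2, 1.0]
width: 0.0175
grip_force: 30.0
```

Call:
arm_command:
  commands:
    - [[0.005,0,0,0,0,0,0],[0.005,0,0,0,0,0,0],[0.005,0,0,-0.03,0,0,0],[0.005,0,0,-0.03,0,0,0],[0.005,0,0,-0.03,0,0,0],[0.005,0,0,0,0,0,0]]

```text
clock: 22.75
tcp_pos: [0.4442, -0.3172, 0.1573]
eef_rot: [179.8, 0.1, 85.3]
contact_force: [0.6, -0.1, -3.5]
width: 0.0173
grip_force: 30.0
```

```bash
python3 -c "
from h import *
go(.642,-.033,.154)"
```

```text
shift tool mm [299.4 173.9   3.3] turn [0.02 0.01 0.03] yaw [1.798e+02 1.000e-01 8.530e+01] q [ 54.  18. -30. 110.  11.  55.  14.] t 22.75
```

Call:
arm_command:
  commands:
    - [[0.005,0.03,0.0174,0,0,0,0],[0.005,0.03,0.0174,0,0,0,0],[0.005,0.03,0.0174,0,0,0,0],[0.005,0.03,0.0174,0,0,0,0],[0.005,0.03,0.0174,0,0,0,0],[0.005,0.03,0.0174,0,0,0,0],[0.005,0.03,0.0174,0,0,0,0],[0.005,0.03,0.0174,0,0,0,0],[0.005,0.03,0.0174,0,0,0,0],[0.005,0.03,0.0174,0,0,0,0],[0.005,0,0,0,0,0,0],[0.005,0,0,0,0,0,0]]

```text
clock: 24.25
tcp_pos: [0.6402, -0.0321, 0.1541]
eef_rot: [-179.9, 0.0, 85.3]
contact_force: [0.9, -0.7, -3.3]
width: 0.0173
grip_force: 30.0
```

```bash
python3 -c "
from h import *
go(.642,-.030,.086)"
```

```text
shift tool mm [ 2.3  1.7 68.1] turn [-0.01  0.    0.03] yaw [-179.9    0.    85.3] q [ 22.  28. -34.  98.  17.  60. -22.] t 24.25
```

Call:
arm_command:
  commands:
    - [[0.005,0.0023,0.0017,0.02,0,0,0],[0.005,0,0,0.02,0,0,0],[0.005,0,0,0.015,0,0,0],[0.005,0,0,0.007,0,0,0],[0.005,0,0,0.004,0,0,0],[0.005,0,0,0.002,0,0,0],[0.005,0,0,0,0,0,0]]

```text
clock: 25.12
tcp_pos: [0.6429, -0.0297, 0.0878]
eef_rot: [180.0, -0.0, 85.3]
contact_force: [-0.2, 0.5, -2.2]
width: 0.0177
grip_force: 30.0
```

```bash
python3 -c "
from h import *
go(.642,-.030,.0855);print(arm.read_state()['contact_force'])"
```

```text
shift tool mm [-0.4 -0.9  2.3] turn [ 0.   -0.    0.03] yaw [180.   -0.   85.3] q [ 21.  32. -32. 100.  20.  54. -25.] t 25.12
[-0.164513    0.50156738 -2.21286868]
```

Call:
arm_command:
  commands:
    - [[0.005,0,0,0.002,0,0,0],[0.005,0,0,0,0,0,0],[0.04,0,0,0,0,0,0],[0.04,0,0,0,0,0,0],[0.04,0,0,0,0,0,0],[0.04,0,0,0,0,0,0],[0.05,0,0,-0.03,0,0,0],[0.08,0,0,-0.03,0,0,0],[0.094,0,0,-0.03,0,0,0],[0.094,0,0,0,0,0,0]]

```text
clock: 26.38
tcp_pos: [0.644, -0.0296, 0.1779]
eef_rot: [179.8, -0.0, 85.3]
contact_force: [0.1, -0.0, -0.2]
width: 0.0766
grip_force: 0.0
```

```bash
python3 -c "
from h import *
go(.4427,.3456,.15)"
```

```text
shift tool mm [ 357.4 -231.4   27.1] turn [ 0.02 -0.    0.03] yaw [179.8  -0.   85.3] q [ 23.  27. -34.  96.  17.  62. -21.] t 26.38
```

Call:
arm_command:
  commands:
    - [[0.094,0.0325,-0.021,0,0,0,0],[0.094,0.0325,-0.021,0,0,0,0],[0.094,0.0325,-0.021,0,0,0,0],[0.094,0.0325,-0.021,0,0,0,0],[0.094,0.0325,-0.021,0,0,0,0],[0.094,0.0325,-0.021,0,0,0,0],[0.094,0.0325,-0.021,0,0,0,0],[0.094,0.0325,-0.021,0,0,0,0],[0.094,0.0325,-0.021,0,0,0,0],[0.094,0.0325,-0.021,0,0,0,0],[0.094,0.0325,-0.021,0,0,0,0],[0.094,0,0,0,0,0,0]]

```text
clock: 27.88
tcp_pos: [0.4396, 0.3479, 0.175]
eef_rot: [-179.9, -0.0, 85.6]
contact_force: [-0.1, -0.0, 0.3]
width: 0.0935
grip_force: 0.0
```

```bash
python3 - <<'E'
from h import *
go(.4427,.3456,.0035)
p,d,i=snap('top','top3.png');P=cloud(d,i)
for n,u,v,r,lo,hi in [('weight',192,232,18,.018,.03),('cover',324,150,36,.074,.09),('knob',324,150,25,.105,.13)]:
    Q=P[v-r:v+r+1,u-r:u+r+1].reshape(-1,3);Q=Q[(Q[:,2]>lo)&(Q[:,2]<hi)]
    if len(Q)<3: print(n,len(Q));continue
    c,rad=cv2.minEnclosingCircle(Q[:,:2].astype(np.float32))
    print(n,len(Q),'circ',np.round(c,4),round(rad,4),'mean',Q.mean(0).round(4))
    if n=='cover': print(np.linalg.lstsq(np.c_[Q[:,:2],np.ones(len(Q))],Q[:,2],rcond=None)[0])
E
```

```text
shift tool mm [ -2.2   3.4 171.5] turn [-0.01 -0.    0.06] yaw [-179.9   -0.    85.6] q [ -9.  21. -44. 107.  16.  59. -64.] t 27.88
weight 0
cover 1008 circ [ 0.6442 -0.0126] 0.0715 mean [ 0.642  -0.0328  0.0808]
[-0.00429981  0.00116718  0.08363441]
knob 36 circ [ 0.6429 -0.0333] 0.009 mean [ 0.6424 -0.0338  0.1141]
```

The cover is seated: knob top at z 0.114, top flat, centred within 1–2 mm. Next is the weight.

Call:
arm_command:
  commands:
    - [[0.094,-0.0022,0.0034,0.04,0,0,0],[0.094,0,0,0.045,0,0,0],[0.094,0,0,0.04,0,0,0],[0.094,0,0,0.025,0,0,0],[0.094,0,0,0.015,0,0,0],[0.094,0,0,0.005,0,0,0],[0.094,0,0,0,0,0,0]]

```text
clock: 28.8
tcp_pos: [0.4453, 0.343, 0.0059]
eef_rot: [180.0, -0.0, 85.3]
contact_force: [1.0, 0.2, -0.1]
width: 0.094
grip_force: 0.0
```

Call:
arm_command:
  commands:
    - [[0.05,0,0,0,0,0,0],[0.05,0,0,0,0,0,0],[0.05,0,0,0,0,0,0],[0.05,0,0,0,0,0,0],[0.05,0,0,0,0,0,0],[0.05,0,0,0,0,0,0],[0.05,0,0,0,0,0,0]]

```text
clock: 29.68
tcp_pos: [0.4445, 0.3433, 0.0058]
eef_rot: [-180.0, -0.0, 85.3]
contact_force: [-4.4, -0.5, 7.0]
width: 0.062
grip_force: 30.0
```

Call:
arm_command:
  commands:
    - [[0.05,0,0,-0.03,0,0,0],[0.05,0,0,-0.04,0,0,0],[0.05,0,0,-0.04,0,0,0],[0.05,0,0,-0.03,0,0,0],[0.05,0,0,0,0,0,0]]

```text
clock: 30.3
tcp_pos: [0.4459, 0.3435, 0.1473]
eef_rot: [179.8, -0.1, 85.3]
contact_force: [0.3, 0.1, -4.8]
width: 0.0624
grip_force: 29.9
```

```bash
python3 -c "
from h import *
go(.6428,-.0335,.145)"
```

```text
shift tool mm [-359.6  227.2    2.3] turn [ 0.02 -0.01  0.03] yaw [ 1.798e+02 -1.000e-01  8.530e+01] q [ -9.  23. -43. 108.  19.  56. -65.] t 30.3
```

Call:
arm_command:
  commands:
    - [[0.05,-0.0329,0.0206,0,0,0,0],[0.05,-0.0329,0.0206,0,0,0,0],[0.05,-0.0329,0.0206,0,0,0,0],[0.05,-0.0329,0.0206,0,0,0,0],[0.05,-0.0329,0.0206,0,0,0,0],[0.05,-0.0329,0.0206,0,0,0,0],[0.05,-0.0329,0.0206,0,0,0,0],[0.05,-0.0329,0.0206,0,0,0,0],[0.05,-0.0329,0.0206,0,0,0,0],[0.05,-0.0329,0.0206,0,0,0,0],[0.05,-0.0329,0.0206,0,0,0,0],[0.05,0,0,0,0,0,0]]

```text
clock: 31.8
tcp_pos: [0.6412, -0.04, 0.1431]
eef_rot: [-179.9, 0.1, 85.1]
contact_force: [-0.4, 0.3, -3.5]
width: 0.0621
grip_force: 29.9
```

```bash
python3 -c "
from h import *
go(.6428,-.0355,.086)
snap('wrist','w3.png')
snap('scene','s3.png')
a=cv2.imread('pics/s3.png')[200:300,270:400];cv2.imwrite('pics/s3c.png',cv2.resize(a,None,fx=4,fy=4))
go(.6428,-.0355,.086)"
```

```text
shift tool mm [ 4.7  1.4 57.1] turn [-0.01  0.01  0.01] yaw [-1.799e+02  1.000e-01  8.510e+01] q [ 24.  29. -35.  98.  19.  59. -22.] t 31.8
shift tool mm [ 0.9  2.5 57.8] turn [-0.01 -0.    0.03] yaw [-179.9   -0.    85.3] q [ 23.  29. -35.  98.  18.  59. -22.] t 31.9
```

View pics/s3c.png

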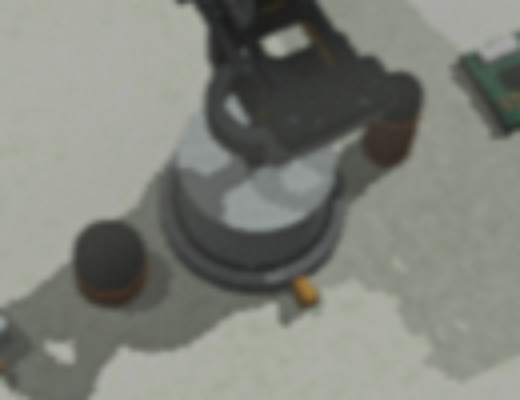

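View pics/w3.png

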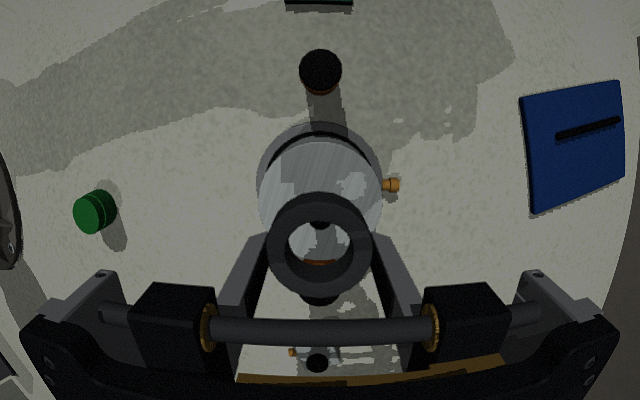

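The wrist view shows the ring held level at (320,245). The cover is beneath it, and the knob shows through the hole at (320,222). The offsets agree, so I lower it.

Call:
arm_command:
  commands:
    - [[0.05,0.001,0.0022,0.01,0,0,0],[0.05,0,0,0.01,0,0,0],[0.05,0,0,0.01,0,0,0],[0.05,0,0,0.01,0,0,0],[0.05,0,0,0.007,0,0,0],[0.05,0,0,0.004,0,0,0],[0.05,0,0,0.002,0,0,0],[0.05,0,0,0.002,0,0,0],[0.05,0,0,0,0,0,0]]

```text
clock: 33.02
tcp_pos: [0.6435, -0.0354, 0.0905]
eef_rot: [180.0, -0.0, 85.3]
contact_force: [0.5, 0.3, -3.4]
width: 0.0625
grip_force: 29.9
```

```bash
python3 -c "
from h import *
go(.6428,-.0355,.086)"
```

```text
shift tool mm [-0.2 -0.7  4.5] turn [ 0.   -0.    0.03] yaw [180.   -0.   85.3] q [ 22.  32. -33. 100.  21.  54. -24.] t 33.02
```

Call:
arm_command:
  commands:
    - [[0.05,0,0,0.002,0,0,0],[0.05,0,0,0.001,0,0,0],[0.05,0,0,0.001,0,0,0],[0.05,0,0,0,0,0,0]]

```text
clock: 33.52
tcp_pos: [0.6434, -0.0354, 0.0864]
eef_rot: [-180.0, -0.0, 85.3]
contact_force: [0.3, 1.0, -3.5]
width: 0.0622
grip_force: 29.9
```

Call:
arm_command:
  commands:
    - [[0.05,0,0,0.001,0,0,0],[0.05,0,0,0,0,0,0]]

```text
clock: 33.78
tcp_pos: [0.6436, -0.0354, 0.0858]
eef_rot: [180.0, 0.0, 85.3]
contact_force: [-1.8, -0.2, 3.0]
width: 0.0625
grip_force: 29.9
```

Contact is made. I release, rise, and check.

Call:
arm_command:
  commands:
    - [[0.08,0,0,0,0,0,0],[0.08,0,0,0,0,0,0],[0.08,0,0,0,0,0,0],[0.08,0,0,0,0,0,0],[0.09,0,0,-0.02,0,0,0],[0.09,0,0,-0.04,0,0,0],[0.09,0,0,-0.05,0,0,0],[0.09,-0.01,-0.04,-0.04,0,0,0],[0.09,0,-0.05,0,0,0,0],[0.09,0,-0.05,0,0,0,0],[0.09,0,-0.04,0,0,0,0],[0.09,0,0,0,0,0,0]]

```text
clock: 35.28
tcp_pos: [0.4615, -0.0306, 0.2371]
eef_rot: [179.9, 0.1, 85.3]
contact_force: [-0.5, 0.4, 0.5]
width: 0.0902
grip_force: 0.0
```

```bash
python3 - <<'E'
from h import *
p,d,i=snap('top','top4.png');P=cloud(d,i)
cv2.imwrite('pics/top4c.png',cv2.resize(p[110:240,110:510],None,fx=2,fy=2))
for n,u,v,r,lo,hi in [('weight',324,149,32,.098,.109),('covertop',324,149,25,.074,.09),('knob',324,149,12,.111,.13),('jar',359,154,14,.036,.06),('vial',286,148,18,.072,.095),('mug',477,152,28,.075,.1)]:
    Q=P[v-r:v+r+1,u-r:u+r+1].reshape(-1,3);Q=Q[(Q[:,2]>lo)&(Q[:,2]<hi)]
    if len(Q)<3: print(n,len(Q));continue
    c,rad=cv2.minEnclosingCircle(Q[:,:2].astype(np.float32))
    print(n,len(Q),'circ',np.round(c,4),round(rad,4),'mean',Q.mean(0).round(4))
E
```

```text
weight 0
covertop 0
knob 0
jar 6 circ [ 0.6362 -0.1628] 0.0082 mean [ 0.6364 -0.1634  0.041 ]
vial 118 circ [0.6521 0.0757] 0.0177 mean [0.6514 0.0747 0.0799]
mug 197 circ [ 0.6061 -0.4659] 0.0471 mean [ 0.6003 -0.465   0.0839]
```

View pics/top4c.png

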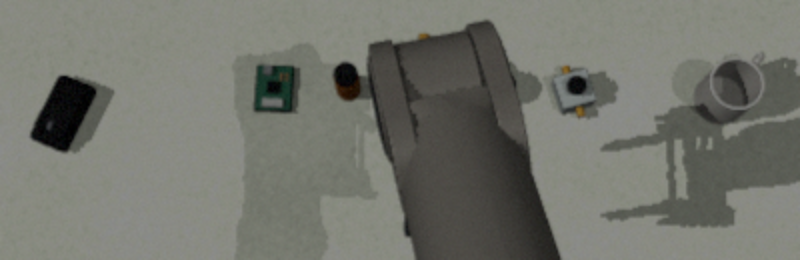

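The arm hides the centre. Mouse (62,113) and mug (735,85) are unmoved. I shift the arm to the right.

Call:
arm_command:
  commands:
    - [[0.09,-0.05,0,0,0,0,0],[0.09,-0.05,0,0,0,0,0],[0.09,-0.05,0,0,0,0,0],[0.09,-0.05,0,0,0,0,0],[0.09,-0.05,0,0,0,0,0],[0.09,-0.05,0,0,0,0,0],[0.09,0,0,0,0,0,0],[0.09,0,0,0,0,0,0]]

```text
clock: 36.33
tcp_pos: [0.4395, -0.3292, 0.2356]
eef_rot: [180.0, -0.0, 85.3]
contact_force: [0.3, 0.0, -0.4]
width: 0.0902
grip_force: 0.0
```

```bash
python3 - <<'E'
from h import *
p,d,i=snap('top','top5.png');P=cloud(d,i)
cv2.imwrite('pics/top5c.png',cv2.resize(p[110:210,230:430],None,fx=4,fy=4))
for n,u,v,r,lo,hi in [('weight',324,149,32,.098,.109),('knob',324,149,12,.111,.13),('jar',359,154,14,.036,.06),('vial',286,148,18,.072,.095)]:
    Q=P[v-r:v+r+1,u-r:u+r+1].reshape(-1,3);Q=Q[(Q[:,2]>lo)&(Q[:,2]<hi)]
    if len(Q)<3: print(n,len(Q));continue
    c,rad=cv2.minEnclosingCircle(Q[:,:2].astype(np.float32))
    print(n,len(Q),'circ',np.round(c,4),round(rad,4),'mean',Q.mean(0).round(4),'zrange',Q[:,2].min(),Q[:,2].max())
E
```

```text
weight 254 circ [ 0.6443 -0.0328] 0.0325 mean [ 0.6436 -0.0332  0.1042] zrange 0.09801402248030344 0.10891217727803353
knob 31 circ [ 0.6358 -0.028 ] 0.0175 mean [ 0.6425 -0.0333  0.1143] zrange 0.11121966465085875 0.11990133547267941
jar 198 circ [ 0.6326 -0.1418] 0.0247 mean [ 0.6328 -0.141   0.0415] zrange 0.036013323376667995 0.04837677859266234
vial 138 circ [0.648  0.0506] 0.0416 mean [0.6506 0.0647 0.0804] zrange 0.07363712559964902 0.08809733008573721
```

View pics/top5c.png

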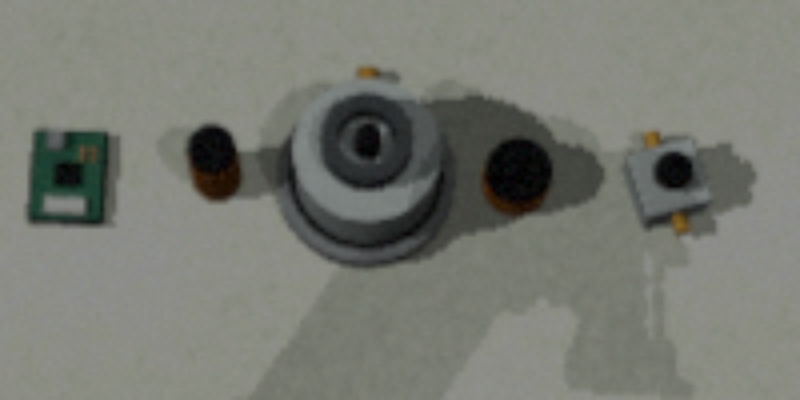

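The weight lies around the knob at (367,140), within about 2 mm and with its top at z 0.104. The jar (518,175) and vial (213,160) stand upright in the row. I hand it in.

```bash
python3 -c "
from plant import arm
print(arm.sign_off())"
```

```text
the job is handed in; nothing more can be done
None
```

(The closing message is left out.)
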